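# Walk the cold block home against the back rail

### The job

Walk the heavy cold block across the counter, away from you, by pushing alternate near corners so that each side swings ahead in turn, until its far side rests square against both rubber bumpers of the back rail, between the two end posts. It is too heavy for a straight shove: never push on it with more than 22 N, keep it flat on the counter, and never let it slew more than 20 degrees from square with the rail. Leave the sauce bottle, the bowl and the whetstone where they stand, and draw back from the block when it is home.

Things in the scene. Friction and masses are not known exactly. Their poses are not given: they have to be found in the camera images.
- block: the cold block: white metal slab, 110 (its x) x 280 (its y) x 70 mm high, about 3.9 kg, two shallow dark wells in its top; too wide to grip. Origin: centre of its underside, z up; +x points at the back rail, +y is its left. Smooth walls, 8 to 70 mm up; pushed on the near (-x) one. Four rubber feet, 10 mm radius, 8 mm high, at x = +-18, y = +-70 mm. A straight push takes about 23 to 30 N
- far_left (a point): point on the block's far (+x) face that meets the left bumper: 55 mm ahead of the block's origin, 70 mm to its left, 35 mm up
- far_right (a point): point on the block's far (+x) face that meets the right bumper: 55 mm ahead of the block's origin, 70 mm to its right, 35 mm up
- near_left (a point): point on the block's near (-x) face, 125 mm left of its middle (15 mm in from the corner), 35 mm up. A push along the block's +x here or up to 10 mm further in takes about 10 to 16 N (more if the fingers also bear down) and swings this side ahead while the feet of the other side nearly stay put; the block stops when the push does
- near_right (a point): the same on the right: 125 mm right of the middle, 35 mm up. When a side meets its bumper the push force rises steeply within a millimetre
- rail: fixed steel back rail beyond the block, 370 mm long, 55 high; x away from the robot, y to the left. Two hard rubber bumpers with round noses (radius 12) at y = +-70 mm, 35 mm up. Origin: on the counter midway between the nose tips, so the block's far face rests at x = 0. End posts, 75 mm high, inner faces at y = +-175 mm, reach to x = -38 mm. The block starts 45 to 75 mm short
- sauce_bottle: amber sauce bottle, 54 mm in diameter, 150 mm high, standing left of the rail; bystander. Origin: centre of its underside
- dip_bowl: small white bowl, 80 mm in diameter, 35 mm high, standing right of the rail; bystander. Origin: centre of its underside
- whetstone: grey whetstone, 180 (its x) x 70 x 28 mm, lying to the right of the block, nearer to the robot than the bowl; bystander. Origin: centre of its underside

How it is judged:
By the outcome, as a careful person would: the job done as asked, in the order asked, and still so for the second after the job is handed in, with the robot touching nothing.
It also fails if it takes over 72 s, if anything falls off the work surface, if the arm or the gripper's body presses on something with over 40 N, if the wrist force passes 120 N, or if a joint passes its speed limit or range.

### The arm

A 6-joint arm with a two-finger parallel gripper is mounted at the origin on the work surface. World frame = base frame: x ahead of the robot, y to its left, z up, the work surface at z = 0. Lengths are in m, angles in rad, forces in N, time in s.
With the tool pointing down it reaches from about 0.35 to 0.925 m from the base axis. Payload 6.4 kg.
Tool frame: the origin (TCP) lies midway between the tips of the shut fingers; the grasp point (between the pads) lies 19 mm behind it (pinch_z is the distance from the TCP to the grasp point, in m); z points along the fingers, x is the direction in which the jaws open and shut, and the axes are right-handed (so a half turn about z gives the same grasp; the last joint's range is limited). The gripper opens to 94 mm and grips with 3 to 60 N. Pads are 16 mm wide; open, the fingers measure 119 mm over their backs; the gripper's body (75 mm by 177 mm) begins 78 mm behind the grasp point.
Start: joints at [1.129, 0.245, 1.558, -0, 1.339, -0.174], TCP at [0.172, 0.627, 0.171] pointing down, gripper open.
Joint ranges: [-3.13, 3.13], [-1.02, 2.26], [0.13, 2.54], [-0.95, 4.09], [0.21, 2.88], [-2.74, 2.74]. Speed limits (rad/s): [2.57, 2.57, 3.14, 3.14, 3.14, 3.14].

### API

Orientations are given as a unit quaternion [x, y, z, w].
In Python, from cell import * gives the robot as it stands. The module is installed in compiled form; this text tells all that it offers.
- The arm moves only by the tool apply_moves, never from a script. Its argument "plan" is a list of rows, each a list of 7 numbers: the opening, from -1 (shut) to 1 (fully open), so that 0 is half open, then the shift along the tool's x, y, z in mm, then the turn, a rotation vector about the tool's x, y, z in rad. A call has 1 to 12 rows; each row is the pose to reach, as a shift and turn from the pose commanded when the call began, along the tool's axes at that moment; what a row does not reach only later rows make up. A row lasts 1/10 s, in which the tool goes at most 50 mm and 8.59 degrees, less where a joint would pass 70% of its speed; a pose out of reach is approached as far as the arm can. A call with a gripper value outside its range is refused whole. The fingers move at their own pace and stop on an object; "squeeze" is the grip in N (left out, the last holds). Time passes only in rows, so rows that repeat a pose let the fingers close. It gives the time, the measured TCP pose, the force and the opening at its end, in the units of the state.
- observe(): the state, without advancing time (a new reading comes with each control period).
- get_image(name): name is "side" or "top" or "wrist"; returns (picture, depth): 400x640x3 uint8, blue, green, red; 400x640 float32, m along the optical axis (not along the pixel's ray), 0 where there is no reading.
- get_calibration(name): a dict with "fx", "fy", "cx", "cy" (pixels), "origin" and "attitude" of the camera in the world; the wrist camera has in their place "hand_eye" (4x4, takes a point from camera to tool coordinates, whose origin is the TCP and whose axes are the tool frame's). Camera axes: x right, y up, looking along -z (the intrinsics and any distortion apply to the point x, -y, -z); pixel columns grow to the right and rows downward; lengths in m; the calibration is good to about 2 mm. The wrist camera is an equidistant fisheye: a pixel r from the principal point sees the ray r / f radians off the axis. A picture is of the moment at which its call begins: read the wrist's pose just before it. get_calibration takes no time and is no camera call.
- close_job(): hands the job in, once; it reports no verdict.
The state is a dict: "t": time; "joints": joint angles; "qd": joint speeds; "effort": joint torques, N m; "ee_pos": TCP position; "eef_rot": TCP orientation; "ft_force": force on the tool from outside, world axes, zero at the start; "moment": the same for the moment, N m; "finger_gap": finger opening in m.
Only numpy, scipy, OpenCV 4.12 (cv2) and the standard library are available. Lean on these libraries where they do the work, as an engineer would, in place of code of your own. Each camera call takes 0.05 s, during which the arm holds its last target.

## Working session

There is one attempt and no reset: what is moved stays moved. The work goes in short steps, Python scripts to look and compute and a tool call to move; the robot and the scene stay as the last step left them, time stands still between calls to the robot, and variables do not carry over. Pictures are saved under pics/ and viewed, and the job is handed in when it is done.

Besides the shell and the picture viewer there is one more tool, called after "Request:" in YAML: its name, and indented under it one key for each argument. apply_moves: Moves the arm, as the interface text tells. Its arguments: {"type":"object","properties":{"plan":{"type":"array","items":{"type":"array","items":{"type":"number"}}},"squeeze":{"type":"number"}},"required":["plan"]}

```bash
mkdir -p pics; python3 - <<'E'
from cell import *
import cv2
s=observe();print(s)
for n in("side","top"):
    im,d=get_image(n);cv2.imwrite(f"pics/{n}0.png",im);print(n,get_calibration(n),d.min(),d.max())
    import numpy as np;np.save(f"{n}0d.npy",d)
print(get_calibration("wrist"))
E
```

```text
{'t': 0.0, 'joints': array([ 1.12892201e+00,  2.45818583e-01,  1.55899249e+00,  1.59576644e-05,
        1.33867519e+00, -1.74101894e-01]), 'qd': array([-2.83042187e-03, -7.93710901e-05,  1.07623774e-04, -2.22344321e-04,
       -6.12563612e-04,  7.24722508e-04]), 'effort': array([ 1.14349186e-03, -4.15825367e+01, -3.14605951e+01,  6.86246320e-02,
        3.33915814e-02, -1.49085736e-04]), 'ee_pos': array([0.17168652, 0.62623854, 0.1698541 ]), 'eef_rot': array([ 7.95168637e-01,  6.06387617e-01, -8.44505043e-04,  4.28141803e-04]), 'ft_force': array([-0.02618155, -0.66358312,  0.55626188]), 'moment': array([-0.01818902, -0.01138378,  0.02531888]), 'finger_gap': 0.09408087550306272}
side {'fx': 480.6634899751243, 'fy': 480.6634899751243, 'cx': 327.9946259238577, 'cy': 204.464364414476, 'origin': array([0.31944375, 0.74939844, 0.91654775]), 'attitude': array([-0.0644408 ,  0.34983462,  0.92144522, -0.15621085])} 0.0 3.505506
top {'fx': 490.6743541629661, 'fy': 490.6743541629661, 'cx': 321.35683900266355, 'cy': 194.83990090803357, 'origin': array([0.41076423, 0.02972561, 1.18971085]), 'attitude': array([-0.04861068,  0.04185402,  0.71463301, -0.69655216])} 0.0 2.0896497
{'fx': 309.70691628693146, 'fy': 309.70691628693146, 'cx': 321.13821924519766, 'cy': 200.5184617812925, 'hand_eye': array([[ 9.99998635e-01,  8.30526752e-04,  1.42859387e-03,
         6.38786450e-05],
       [ 1.14575171e-03, -9.71447408e-01, -2.37252229e-01,
        -7.04199725e-02],
       [ 1.19075949e-03,  2.37253542e-01, -9.71447033e-01,
        -2.14312512e-01],
       [ 0.00000000e+00,  0.00000000e+00,  0.00000000e+00,
         1.00000000e+00]])}
```

View pics/top0.png

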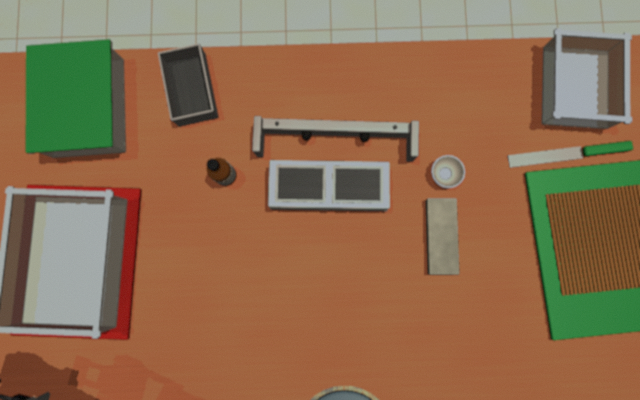

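View pics/side0.png

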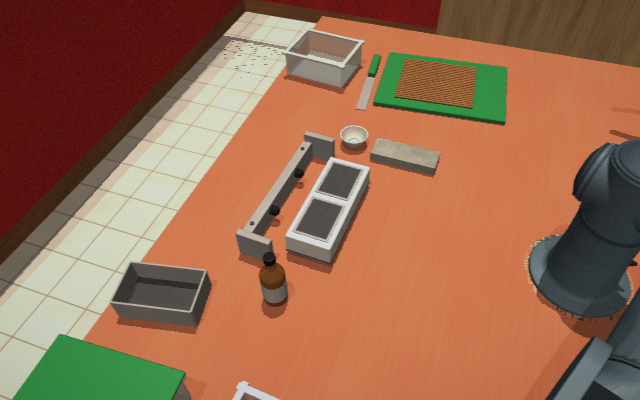

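Top view: the block spans about cols 268–390 and rows 160–210. The rail is at row ~127 with bumpers at cols 306 and 364. The bottle is left (220,172), the bowl right (448,172) and the whetstone at (443,236). Next I measure corners.

```bash
cat > h.py <<'E'
import numpy as np,cv2
from scipy.spatial.transform import Rotation as R
from cell import *
def ray(n,px):
    c=get_calibration(n);px=np.atleast_2d(np.asarray(px,float))
    d=np.c_[(px[:,0]-c['cx'])/c['fx'],-(px[:,1]-c['cy'])/c['fy'],-np.ones(len(px))]
    return np.array(c['origin']),R.from_quat(c['attitude']).apply(d)
def plane(n,px,z):
    o,d=ray(n,px);return o+d*((z-o[2])/d[:,2])[:,None]
def proj(n,P):
    c=get_calibration(n);p=R.from_quat(c['attitude']).inv().apply(np.atleast_2d(P)-c['origin'])
    return np.c_[c['cx']+c['fx']*p[:,0]/-p[:,2],c['cy']-c['fy']*p[:,1]/-p[:,2]]
def cloud(n,dep):
    c=get_calibration(n);v,u=np.mgrid[:400,:640];o,d=ray(n,np.c_[u.ravel(),v.ravel()])
    return (o+d*dep.ravel()[:,None]).reshape(400,640,3)
E
python3 - <<'E'
from h import *
for n in("top","side"):
    im=cv2.imread(f"pics/{n}0.png");d=np.load(f"{n}0d.npy");P=cloud(n,d)
    z=P[...,2]
    print(n,'table z',np.median(z[300:330,150:300]) if n=="top" else np.median(z[200:300,400:500]))
    M=((z>.06)&(z<.078)&(d>0)&(P[...,0]>.3)&(P[...,0]<.7)&(abs(P[...,1])<.35)).astype(np.uint8)
    cs,_=cv2.findContours(M,cv2.RETR_EXTERNAL,cv2.CHAIN_APPROX_NONE)
    for c in cs:
        if cv2.contourArea(c)>60:
            m=np.zeros_like(M);cv2.drawContours(m,[c],-1,1,-1)
            pts=plane(n,c[:,0,:],.07)
            r=cv2.minAreaRect((pts[:,:2]*1000).astype(np.float32));print(cv2.boundingRect(c),r,'zmed',np.median(z[m>0]))
    # rail
    M=((z>.045)&(z<.063)&(d>0)&(P[...,0]>.5)&(P[...,0]<.8)&(abs(P[...,1])<.3)).astype(np.uint8)
    cs,_=cv2.findContours(M,cv2.RETR_EXTERNAL,cv2.CHAIN_APPROX_NONE)
    for c in cs:
        if cv2.contourArea(c)>60:
            r=cv2.minAreaRect((plane(n,c[:,0,:],.055)[:,:2]*1000).astype(np.float32));print('rail',cv2.boundingRect(c),r)
im=cv2.imread("pics/top0.png")[100:290,190:480];cv2.imwrite("pics/topz.png",cv2.resize(im,None,fx=2.75,fy=2.75,interpolation=cv2.INTER_CUBIC))
im=cv2.imread("pics/side0.png")[120:320,220:450];cv2.imwrite("pics/sidez.png",cv2.resize(im,None,fx=3,fy=3,interpolation=cv2.INTER_CUBIC))
E
```

```text
top table z 0.0005467535409610091
(268, 160, 122, 49) ((580.5380859375, 21.248626708984375), (278.3354797363281, 110.4406509399414), 87.64788818359375) zmed 0.0712995363930411
(252, 135, 10, 17) ((681.1278686523438, 187.05702209472656), (19.05986213684082, 38.92988204956055), 85.59278869628906) zmed 0.07493397637638655
(410, 130, 9, 27) ((671.0271606445312, -179.99197387695312), (18.637351989746094, 62.15534210205078), 87.25531005859375) zmed 0.07477704193728452
rail (262, 118, 155, 41) ((716.066650390625, -9.86700439453125), (375.0308837890625, 84.68702697753906), 78.37666320800781)
side table z 0.00011341167952499953
(260, 277, 26, 17) ((607.8300170898438, 289.19903564453125), (54.26591873168945, 28.978958129882812), 37.74224853515625) zmed 0.06891807320558829
(253, 234, 19, 15) ((680.0362548828125, 191.40109252929688), (26.647708892822266, 44.83212661743164), 83.74885559082031) zmed 0.07396728739449354
(285, 157, 85, 95) ((579.1881103515625, 27.317535400390625), (285.2284851074219, 111.8995361328125), 87.76006317138672) zmed 0.07109391102075902
(312, 133, 22, 13) ((669.2820434570312, -175.17347717285156), (32.43795394897461, 65.30770111083984), 88.28961181640625) zmed 0.07244655986725579
rail (235, 236, 37, 16) ((703.7946166992188, 196.16531372070312), (91.21703338623047, 25.179584503173828), 5.671849727630615)
rail (285, 172, 84, 84) ((535.4278564453125, 48.8765869140625), (298.18560791015625, 105.0671157836914), 66.04667663574219)
rail (242, 137, 92, 96) ((690.483154296875, -10.276351928710938), (354.6645812988281, 90.78290557861328), 87.14656829833984)
```

View pics/topz.png

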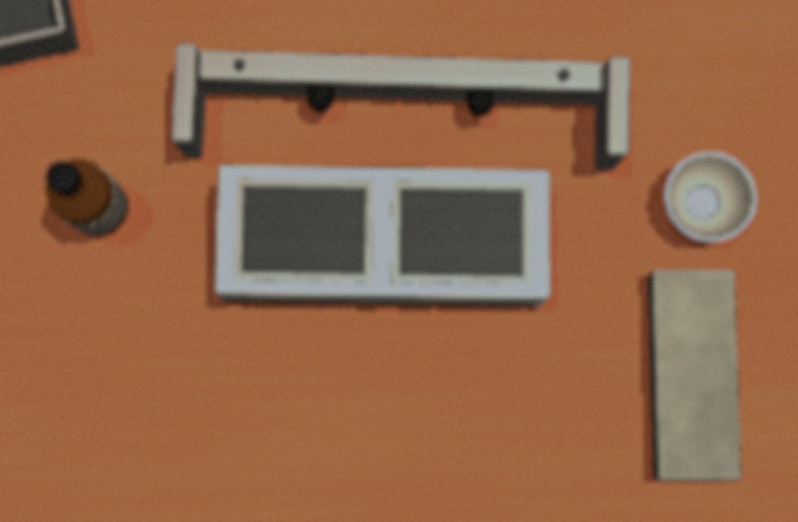

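View pics/sidez.png

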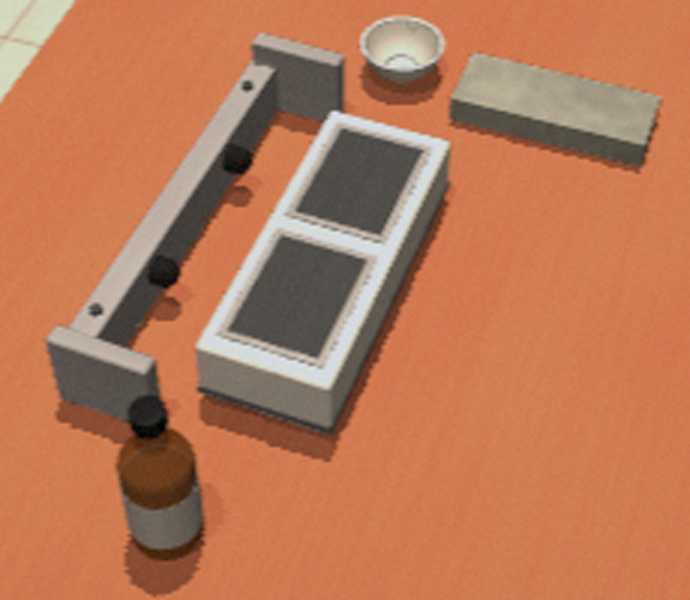

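```bash
python3 - <<'E'
from h import *
tz=lambda u,v:(190+(u+.5)/2.75-.5,100+(v+.5)/2.75-.5)
sz=lambda u,v:(220+(u+.5)/3-.5,120+(v+.5)/3-.5)
def show(l,n,pts,z):
    p=plane(n,pts,z)*1000;print(l,p[:,:2].round(1).tolist(),'ang',np.degrees(np.arctan2(*(p[-1]-p[0])[[1,0]])).round(2))
show('T block TL,TR','top',[tz(550,170),tz(218,166)],.07)
show('T block BL,BR','top',[tz(549,299),tz(215,293)],.07)
show('T rail far','top',[tz(602,63),tz(200,51)],.055)
show('T rail near','top',[tz(602,91),tz(200,80)],.055)
show('T post near in','top',[tz(607,155),tz(192,142)],.075)
show('T bump tip','top',[tz(480,115),tz(319,112)],.035)
show('S block far','side',[sz(333,112),sz(199,350)],.07)
show('S block near','side',[sz(449,143),sz(331,388)],.07)
show('S rail far','side',[sz(250,66),sz(74,325)],.055)
show('S post near in','side',[sz(342,55),sz(156,362)],.075)
# black bumper masks
for n in("top","side"):
    im=cv2.imread(f"pics/{n}0.png");g=im.max(2)
    m=(g<38).astype(np.uint8)
    k,_,st,ce=cv2.connectedComponentsWithStats(m)
    for i in range(1,k):
        if 8<st[i,4]<200 and 200<ce[i,0]<440 and 110<ce[i,1]<280: print(n,st[i],ce[i],(plane(n,ce[i],.035)*1000).round(1))
# edges via subpixel: fit far & near block edge in top from brightness per column
im=cv2.imread("pics/top0.png").astype(float);b=im[...,0]
far=[];near=[]
for u in range(276,384,3):
    col=cv2.GaussianBlur(b,(3,1),0)[:,u]
    g=np.diff(col)
    i=150+np.argmax(g[150:172]);w=g[i-2:i+3].clip(0);far.append((u,(w*np.arange(i-2,i+3)).sum()/w.sum()+.5))
    i=198+np.argmin(g[198:216]);w=-g[i-2:i+3];w=w.clip(0);near.append((u,(w*np.arange(i-2,i+3)).sum()/w.sum()+.5))
for nm,e in(("far",far),("near",near)):
    p=plane('top',e,.07);q=np.polyfit(p[:,1],p[:,0],1);res=p[:,0]-np.polyval(q,p[:,1]);print(nm,'x at y=.022',np.polyval(q,.022),'yaw',np.degrees(-np.arctan(q[0])),res.std())
# rail near/far edge
e=[]
for u in range(270,404,3):
    col=b[:,u];g=np.diff(col);i=124+np.argmin(g[124:140]);w=(-g[i-1:i+2]).clip(0);e.append((u,(w*np.arange(i-1,i+2)).sum()/w.sum()+.5))
p=plane('top',e,.055);q=np.polyfit(p[:,1],p[:,0],1);res=p[:,0]-np.polyval(q,p[:,1]);print('rail near edge',np.polyval(q,0.01),np.degrees(-np.arctan(q[0])),res.std())
print(proj('top',[[.2,.0,0]]))
# bystanders
for l,pt,z in(("stone",[tz(652,270),tz(735,270),tz(740,479),tz(656,479)],.028),("bowl",[tz(710,198)],.035)): print(l,(plane('top',pt,z)*1000).round(0).tolist())
E
```

```text
T block TL,TR [[628.7, -121.6], [639.8, 158.4]] ang 87.74
T block BL,BR [[519.6, -116.1], [531.9, 162.1]] ang 87.47
T rail far [[724.2, -172.4], [744.7, 174.6]] ang 86.63
T rail near [[699.5, -171.2], [718.9, 174.8]] ang 86.8
T post near in [[639.3, -169.2], [660.0, 179.6]] ang 86.61
T bump tip [[686.1, -67.3], [692.6, 73.4]] ang 87.33
S block far [[626.1, -115.6], [634.8, 161.6]] ang 88.2
S block near [[520.9, -111.0], [530.5, 162.6]] ang 87.98
S rail far [[722.8, -164.4], [740.7, 160.1]] ang 86.85
S post near in [[641.2, -183.5], [658.5, 185.7]] ang 87.33
top [300 131  12   9  71] [305.8028169  134.32394366] [[707.6  72.8  35. ]]
top [359 133  11   9  69] [364.01449275 136.01449275] [[699.6 -67.3  35. ]]
top [208 160  11  11  94] [212.9893617  164.87234043] [[638.8 296.9  35. ]]
side [295 169   9   9  57] [298.52631579 173.33333333] [[697.5 -65.2  35. ]]
side [269 205  10  11  65] [274.07692308 210.78461538] [[705.7  74.2  35. ]]
side [264 252  11   8  40] [268.   255.05] [[665.5 199.7  35. ]]
side [264 258  11   8  52] [269.32692308 262.36538462] [[654.5 216.9  35. ]]
far x at y=.022 0.635036900393155 yaw -2.417002394197973 0.00026766807434186425
near x at y=.022 0.5251985861772892 yaw -2.3803823923502514 0.0002968923272384042
rail near edge 0.710487339531609 -3.462576619951705 0.0004384998296645578
[[341.89602283 348.04564342]]
stone [[547.0, -212.0, 28.0], [545.0, -283.0, 28.0], [366.0, -277.0, 28.0], [368.0, -206.0, 28.0]]
bowl [[607.0, -264.0, 35.0]]
```

```bash
python3 - <<'E'
from h import *
d=np.load("top0d.npy");P=cloud('top',d)
m=(d>0)&(P[...,2]>.03)&(P[...,1]>.3)&(P[...,0]<.65)
for lo in np.arange(.3,.8,.05):
    k=m&(P[...,1]>=lo)&(P[...,1]<lo+.05)
    if k.sum(): print(round(lo,2),k.sum(),'x',P[k][:,0].min().round(3),P[k][:,0].max().round(3),'zmax',P[k][:,2].max().round(3))
k=(d>0)&(P[...,2]>.1)&(P[...,1]>.2)&(P[...,1]<.35)&(P[...,0]>.5)&(P[...,0]<.7);print('bottle',P[k].min(0),P[k].max(0))
s=observe();Rt=R.from_quat(s['eef_rot']).as_matrix();print(Rt.round(3))
# rot to target: x axis angle 87.6deg(block yaw -2.4)
a=np.radians(-2.4);T=np.c_[[-np.sin(a),np.cos(a),0],[np.cos(a),np.sin(a),0],[0,0,-1]]
rv=R.from_matrix(Rt.T@T).as_rotvec();print('rv',rv)
for goal in([.46,.142,.17],[.46,.142,.03]): print((Rt.T@(np.array(goal)-s['ee_pos'])*1000).round(1))
E
```

```text
0.45 3 x 0.563 0.568 zmax 0.117
0.5 3032 x 0.181 0.575 zmax 0.326
0.55 615 x 0.157 0.575 zmax 0.329
0.6 402 x 0.263 0.578 zmax 0.124
0.65 398 x 0.187 0.582 zmax 0.208
0.7 3689 x 0.27 0.588 zmax 0.124
bottle [0.5954061  0.24775106 0.10010204] [0.64159006 0.29240816 0.15416653]
[[ 0.265  0.964 -0.001]
 [ 0.964 -0.265 -0.002]
 [-0.002 -0.    -1.   ]]
rv [-0.0004499   0.00166274 -0.22587843]
[-390.8  406.1    0.5]
[-390.5  406.2  140.5]
```

Request:
apply_moves:
  plan:
    - [-1, -30, 31, 0, 0, 0, 0]
    - [-1, -64, 66, 0, 0, 0, -0.03]
    - [-1, -98, 101, 0, 0, 0, -0.06]
    - [-1, -131, 136, 0, 0, 0, -0.09]
    - [-1, -164, 170, 0, 0, 0, -0.12]
    - [-1, -197, 204, 0, 0, 0, -0.15]
    - [-1, -230, 239, 0, 0, 0, -0.18]
    - [-1, -263, 273, 0, 0, 0, -0.2]
    - [-1, -296, 307, 0, 0, 0, -0.226]
    - [-1, -330, 342, 0, 0, 0, -0.226]
    - [-1, -362, 376, 0, 0, 0, -0.226]
    - [-1, -391, 406, 0, 0, 0, -0.226]
  squeeze: 40

```text
t: 1.3
ee_pos: [0.4606, 0.1403, 0.1708]
eef_rot: [0.722, 0.692, -0.0, 0.0]
ft_force: [-0.2, 0.4, -0.5]
finger_gap: 0.0016
```

Request:
apply_moves:
  plan:
    - [-1, 0, 0, 30, 0, 0, 0]
    - [-1, 0, 0, 65, 0, 0, 0]
    - [-1, 0, 0, 100, 0, 0, 0]
    - [-1, 0, 0, 128, 0, 0, 0]
    - [-1, 0, 15, 143, 0, 0, 0]
    - [-1, 0, 35, 143, 0, 0, 0]
    - [-1, 0, 47, 143, 0, 0, 0]
    - [-1, 0, 50, 143, 0, 0, 0]
    - [-1, 0, 50, 143, 0, 0, 0]

```text
t: 2.2
ee_pos: [0.5103, 0.1403, 0.0283]
eef_rot: [0.722, 0.692, 0.0, 0.0]
ft_force: [-0.6, 0.4, -0.1]
finger_gap: 0.0004
```

```bash
python3 - <<'E'
from h import *
s=observe();print(s['ee_pos'],s['ft_force'],s['t'])
im,d=get_image('wrist');cv2.imwrite("pics/w1.png",im)
im,d=get_image('side');cv2.imwrite("pics/s1.png",cv2.resize(im[100:340,200:480],None,fx=2.5,fy=2.5))
E
```

```text
[0.51031934 0.14027749 0.02826892] [-0.57988234  0.3579025  -0.06205656] 2.2
```

View pics/s1.png

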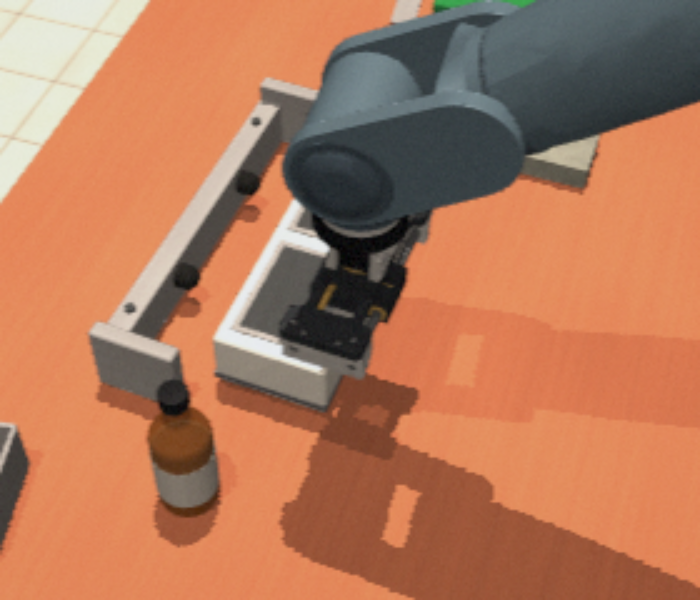

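View pics/w1.png

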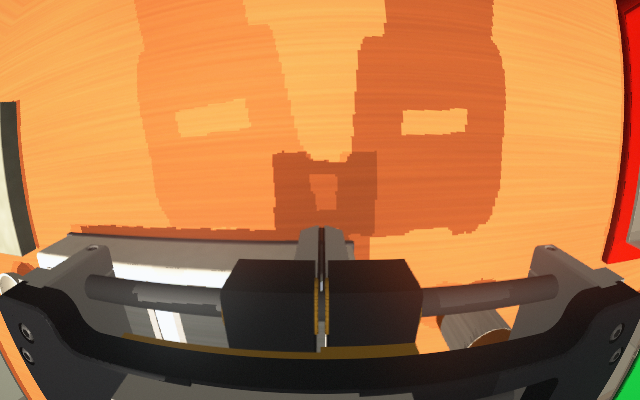

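The side view (about 370,340) shows the shut fingers standing just behind the near-left corner, clear of the bottle. Creeping to contact next.

Request:
apply_moves:
  plan:
    - [-1, 0, 3, 0, 0, 0, 0]
    - [-1, 0, 6, 0, 0, 0, 0]
    - [-1, 0, 8, 0, 0, 0, 0]
    - [-1, 0, 9, 0, 0, 0, 0]
    - [-1, 0, 10, 0, 0, 0, 0]

```text
t: 2.8
ee_pos: [0.5201, 0.1398, 0.0279]
eef_rot: [0.722, 0.692, -0.0, -0.0]
ft_force: [0.5, 0.4, -0.3]
finger_gap: 0.0002
```

Request:
apply_moves:
  plan:
    - [-1, 0, 1, 0, 0, 0, 0]
    - [-1, 0, 2, 0, 0, 0, 0]
    - [-1, 0, 3, 0, 0, 0, 0]

```text
t: 3.1
ee_pos: [0.521, 0.1398, 0.0273]
eef_rot: [0.722, 0.692, -0.002, -0.002]
ft_force: [-7.7, -0.7, 2.9]
finger_gap: 0.0007
```

Request:
apply_moves:
  plan:
    - [-1, 0, 1, 0, 0, 0, 0]
    - [-1, 0, 2, 0, 0, 0, 0]
    - [-1, 0.5, 3.5, 0, 0, 0, 0.01]
    - [-1, 1, 5, 0, 0, 0, 0.02]
    - [-1, 1.5, 7, 0, 0, 0, 0.03]
    - [-1, 2, 9, 0, 0, 0, 0.04]

```text
t: 3.7
ee_pos: [0.5266, 0.142, 0.0262]
eef_rot: [0.735, 0.678, -0.004, -0.005]
ft_force: [-13.2, 2.4, 6.9]
finger_gap: 0.0001
```

Request:
apply_moves:
  plan:
    - [-1, 0.5, 2, -0.5, 0, 0, 0.01]
    - [-1, 1, 4, -1, 0, 0, 0.02]
    - [-1, 1.5, 6, -1.5, 0, 0, 0.03]
    - [-1, 2, 8, -2, 0, 0, 0.04]
    - [-1, 2.5, 10, -2, 0, 0, 0.05]

```text
t: 4.2
ee_pos: [0.5365, 0.1445, 0.027]
eef_rot: [0.752, 0.659, -0.004, -0.005]
ft_force: [-10.2, 5.8, -2.2]
finger_gap: 0.0005
```

```bash
cat >> h.py <<'E'
ORG=np.array([.6885,.003]);RY=-3.4
def blk(name,n='top'):
    s=observe();im,d=get_image(n);cv2.imwrite(f"pics/{name}.png",im);P=cloud(n,d);z=P[...,2]
    # plane-cast colour-bright top rim at z=.07, mask from depth
    M=((z>.061)&(z<.08)&(d>0)&(P[...,0]>.45)&(P[...,0]<.75)&(P[...,1]>-.165)&(P[...,1]<.175)).astype(np.uint8)
    M=cv2.morphologyEx(M,cv2.MORPH_OPEN,np.ones((3,3),np.uint8))
    k,lab,st,ce=cv2.connectedComponentsWithStats(M);i=1+np.argmax(st[1:,4]);m=(lab==i).astype(np.uint8)
    c=max(cv2.findContours(m,cv2.RETR_EXTERNAL,cv2.CHAIN_APPROX_NONE)[0],key=len)
    p=plane(n,c[:,0,:],.07)[:,:2]
    r=cv2.minAreaRect((p*1000).astype(np.float32));print('rect',r,st[i])
    # far edge fit
    b=im[...,0].astype(float);e=[]
    for u in range(st[i,0]+6,st[i,0]+st[i,2]-6,2):
        col=np.where(m[:,u])[0]
        if len(col)<10: continue
        j=col[0];g=np.diff(b[:,u])[j-5:j+5];kk=g.argmax()
        if kk<2 or kk>7: continue
        w=g[kk-2:kk+3].clip(0);e.append((u,j-5+kk-2+(w*np.arange(5)).sum()/w.sum()+.5))
    q=plane(n,e,.07);q=q[np.isfinite(q).all(1)];f=np.polyfit(q[:,1],q[:,0],1);
    for _ in range(4):
        rs=q[:,0]-np.polyval(f,q[:,1]);ok=abs(rs)<.0015;
        if ok.sum()<8:break
        f=np.polyfit(q[ok,1],q[ok,0],1)
    yaw=np.degrees(-np.arctan(f[0]))
    th=np.radians(RY);ex=np.array([np.cos(th),np.sin(th)]);ey=np.array([-ex[1],ex[0]])
    ys=p@ey;
    print(n,'t',s['t'],'yaw',round(yaw,2),'rel',round(yaw-RY,2),'n',ok.sum(),len(q))
    for nm,yy in(('L',.07),('R',-.07)):
        # intersection of far edge with rail-frame line y=yy
        A=ORG+yy*ey # point, moving along -ex by g
        g=(A[0]-np.polyval(f,A[1]))/(ex[0]-f[0]*ex[1]);print(nm,'gap mm',round(g*1000,1))
    print('tcp',s['ee_pos'].round(4),'F',s['ft_force'].round(1))
E
python3 - <<'E'
from h import *
blk('t2')
E
```

```text
rect ((585.7135620117188, 20.52294921875), (279.02264404296875, 110.22949981689453), 82.62744140625) [ 271  153  120   58 4221]
top t 4.2 yaw -7.38 rel -3.98 n 46 46
L gap mm 45.1
R gap mm 54.9
tcp [0.5365 0.1445 0.027 ] F [-10.2   5.8  -2.2]
```

View pics/t2.png

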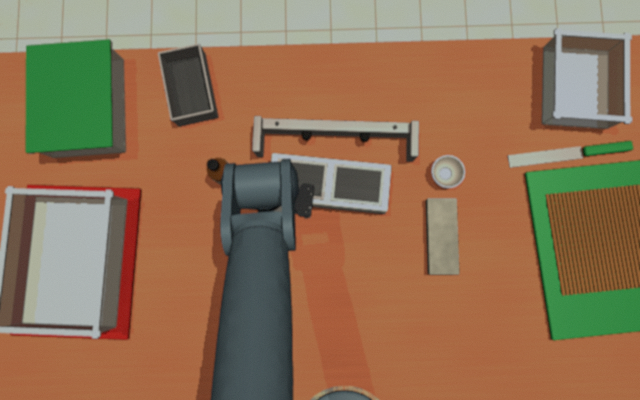

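Request:
apply_moves:
  plan:
    - [-1, 1, 2, 0, 0, 0, 0.01]
    - [-1, 2, 4, 0, 0, 0, 0.02]
    - [-1, 3, 6, 0, 0, 0, 0.03]
    - [-1, 4, 8, 0, 0, 0, 0.04]
    - [-1, 4.7, 10, 0, 0, 0, 0.05]
    - [-1, 5.4, 12, 0, 0, 0, 0.06]
    - [-1, 6, 14, 0, 0, 0, 0.07]

```text
t: 4.95
ee_pos: [0.5513, 0.1481, 0.0269]
eef_rot: [0.775, 0.632, -0.004, -0.004]
ft_force: [-9.6, 2.9, -1.7]
finger_gap: 0.0004
```

Request:
apply_moves:
  plan:
    - [-1, 0.7, 2, 0, 0, 0, 0.01]
    - [-1, 1.4, 4, 0, 0, 0, 0.02]
    - [-1, 2, 6, 0, 0, 0, 0.03]
    - [-1, 2.6, 8, 0, 0, 0, 0.04]
    - [-1, 3.2, 10, 0, 0, 0, 0.05]

```text
t: 5.45
ee_pos: [0.5618, 0.1498, 0.027]
eef_rot: [0.79, 0.612, -0.004, -0.005]
ft_force: [-9.4, 4.5, -1.4]
finger_gap: 0.0004
```

```bash
python3 - <<'E'
from h import *
blk('t3')
E
```

```text
rect ((589.531005859375, 6.9510040283203125), (250.49041748046875, 110.55844116210938), 74.61582946777344) [ 288  145  105   70 4221]
top t 5.45 yaw -15.4 rel -12.0 n 47 47
L gap mm 28.1
R gap mm 57.8
tcp [0.5618 0.1498 0.027 ] F [-9.4  4.5 -1.4]
```

Request:
apply_moves:
  plan:
    - [-1, 0, -4, 0, 0, 0, 0]
    - [-1, 0, -18, 0, 0, 0, 0]
    - [-1, -10, -28, 0, 0, 0, 0]
    - [-1, -45, -30, 0, 0, 0, 0.015]
    - [-1, -90, -30, 0, 0, 0, 0.015]
    - [-1, -135, -30, 0, 0, 0, 0.015]
    - [-1, -180, -30, 0, 0, 0, 0.015]
    - [-1, -220, -28, 0, 0, 0, 0.015]
    - [-1, -236, -22, 0, 0, 0, 0.015]
    - [-1, -236, -16, 0, 0, 0, 0.015]
    - [-1, -236, -12, 0, 0, 0, 0.015]
    - [-1, -236, -11, 0, 0, 0, 0.015]

```text
t: 6.7
ee_pos: [0.4988, -0.0768, 0.0301]
eef_rot: [0.794, 0.607, 0.0, 0.0]
ft_force: [0.2, -0.5, 0.5]
finger_gap: 0.0004
```

```bash
cat >> h.py <<'E'
def full(n,name):
    s=observe();im,d=get_image(n);cv2.imwrite(f"pics/{name}.png",im)
E
python3 - <<'E'
from h import *
blk('t4')
s=observe();x=R.from_quat(s['eef_rot']).as_matrix();print('tool yaw',np.degrees(np.arctan2(x[1,1],x[0,1])),x[:,2])
E
```

```text
rect ((593.0076904296875, 20.825332641601562), (278.9997253417969, 110.39521026611328), 74.47779846191406) [ 265  143  128   61 4163]
top t 6.7 yaw -15.47 rel -12.07 n 50 53
L gap mm 28.4
R gap mm 58.4
tcp [ 0.4988 -0.0768  0.0301] F [ 0.2 -0.5  0.5]
tool yaw -15.19351516186043 [ 3.26458719e-04 -1.25453640e-05 -9.99999947e-01]
```

View pics/t4.png

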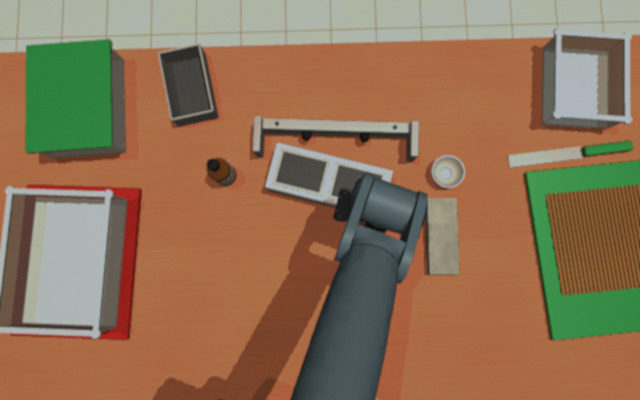

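Request:
apply_moves:
  plan:
    - [-1, 0, 1, -0.3, 0, 0, 0]
    - [-1, 0, 2, -0.6, 0, 0, 0]
    - [-1, 0, 3, -1, 0, 0, 0]
    - [-1, 0, 4, -1.5, 0, 0, 0]
    - [-1, -0.6, 6, -2, 0, 0, -0.01]
    - [-1, -1.2, 8, -2.5, 0, 0, -0.02]
    - [-1, -1.8, 10, -2.5, 0, 0, -0.03]

```text
t: 7.45
ee_pos: [0.5025, -0.0798, 0.0303]
eef_rot: [0.785, 0.619, -0.003, -0.005]
ft_force: [-8.6, 3.2, 2.0]
finger_gap: 0.0003
```

Request:
apply_moves:
  plan:
    - [-1, -0.6, 2, 0, 0, 0, -0.01]
    - [-1, -1.2, 4, 0, 0, 0, -0.02]
    - [-1, -1.9, 6, 0, 0, 0, -0.03]
    - [-1, -2.5, 8, 0, 0, 0, -0.04]
    - [-1, -3.1, 10, 0, 0, 0, -0.05]
    - [-1, -3.7, 12, 0, 0, 0, -0.06]

```text
t: 8.05
ee_pos: [0.5129, -0.0869, 0.0303]
eef_rot: [0.766, 0.642, -0.004, -0.005]
ft_force: [-11.7, 0.8, 2.1]
finger_gap: 0.0006
```

Request:
apply_moves:
  plan:
    - [-1, -0.6, 2, 0, 0, 0, -0.01]
    - [-1, -1.2, 4, 0, 0, 0, -0.02]
    - [-1, -1.8, 6, 0, 0, 0, -0.03]
    - [-1, -2.4, 8, 0, 0, 0, -0.04]
    - [-1, -3, 10, 0, 0, 0, -0.05]
    - [-1, -3.5, 12, 0, 0, 0, -0.06]
    - [-1, -4, 14, 0, 0, 0, -0.07]
    - [-1, -4.5, 16, 0, 0, 0, -0.08]

```text
t: 8.85
ee_pos: [0.5278, -0.0949, 0.0303]
eef_rot: [0.74, 0.673, -0.004, -0.005]
ft_force: [-11.7, -1.5, 2.3]
finger_gap: 0.0002
```

```bash
cat >> h.py <<'E'
def tool():
    s=observe();x=R.from_quat(s['eef_rot']).as_matrix();print('tool yaw',np.degrees(np.arctan2(x[1,1],x[0,1])).round(2))
E
python3 - <<'E'
from h import *
blk('t5');tool()
E
```

```text
rect ((603.206787109375, 40.129058837890625), (235.6006622314453, 110.56439208984375), 85.35916900634766) [ 269  149  104   50 4034]
top t 8.85 yaw -4.68 rel -1.28 n 46 46
L gap mm 32.0
R gap mm 35.1
tcp [ 0.5278 -0.0949  0.0303] F [-11.7  -1.5   2.3]
tool yaw -5.44
```

Request:
apply_moves:
  plan:
    - [-1, -0.6, 2, 0, 0, 0, -0.015]
    - [-1, -1.2, 4, 0, 0, 0, -0.03]
    - [-1, -1.8, 6, 0, 0, 0, -0.04]
    - [-1, -2.4, 8, 0, 0, 0, -0.05]
    - [-1, -3, 10, 0, 0, 0, -0.06]
    - [-1, -3.5, 12, 0, 0, 0, -0.07]
    - [-1, -4, 14, 0, 0, 0, -0.08]
    - [-1, -4.5, 16, 0, 0, 0, -0.09]
    - [-1, -5, 18, 0, 0, 0, -0.1]
    - [-1, -5.5, 20, 0, 0, 0, -0.11]
    - [-1, -6, 22, 0, 0, 0, -0.12]
    - [-1, -6.5, 24, 0, 0, 0, -0.13]

```text
t: 10.1
ee_pos: [0.5514, -0.1042, 0.0303]
eef_rot: [0.695, 0.719, -0.004, -0.004]
ft_force: [-11.3, -2.7, 0.3]
finger_gap: 0.0001
```

```bash
python3 - <<'E'
from h import *
blk('t6');tool()
E
```

```text
rect ((607.9007568359375, 36.081016540527344), (110.14183044433594, 242.89454650878906), 3.1779637336730957) [ 269  145  104   55 4132]
top t 10.1 yaw 3.26 rel 6.66 n 46 46
L gap mm 32.6
R gap mm 16.2
tcp [ 0.5514 -0.1042  0.0303] F [-11.3  -2.7   0.3]
tool yaw 2.0
```

Request:
apply_moves:
  plan:
    - [-1, 0, -4, 0, 0, 0, 0]
    - [-1, 0, -18, 1, 0, 0, 0]
    - [-1, 10, -30, 2, 0, 0, 0]
    - [-1, 45, -34, 2, 0, 0, -0.022]
    - [-1, 90, -34, 2, 0, 0, -0.022]
    - [-1, 135, -34, 2, 0, 0, -0.022]
    - [-1, 180, -34, 2, 0, 0, -0.022]
    - [-1, 220, -30, 2, 0, 0, -0.022]
    - [-1, 238, -24, 2, 0, 0, -0.022]
    - [-1, 238, -18, 2, 0, 0, -0.022]
    - [-1, 238, -15, 2, 0, 0, -0.022]
    - [-1, 238, -14, 2, 0, 0, -0.022]

```text
t: 11.35
ee_pos: [0.535, 0.132, 0.0306]
eef_rot: [0.688, 0.726, 0.0, 0.0]
ft_force: [0.3, -0.6, 0.7]
finger_gap: 0.0003
```

```bash
python3 - <<'E'
from h import *
blk('t7');tool()
E
```

```text
rect ((608.7498779296875, 17.709793090820312), (110.53482055664062, 278.3739929199219), 3.3586792945861816) [ 269  144  123   52 4183]
top t 11.35 yaw 3.37 rel 6.77 n 55 55
L gap mm 32.6
R gap mm 16.0
tcp [0.535  0.132  0.0306] F [ 0.3 -0.6  0.7]
tool yaw 3.07
```

Request:
apply_moves:
  plan:
    - [-1, 0, 1, 0, 0, 0, 0]
    - [-1, 0, 2, -0.3, 0, 0, 0]
    - [-1, 0, 3, -0.6, 0, 0, 0]
    - [-1, 0, 4, -1, 0, 0, 0]
    - [-1, 0, 5, -1.4, 0, 0, 0]
    - [-1, 0.3, 6.5, -1.8, 0, 0, 0.005]
    - [-1, 0.9, 8.5, -2.2, 0, 0, 0.015]
    - [-1, 1.5, 10.5, -2.5, 0, 0, 0.025]
    - [-1, 2.1, 12.5, -2.5, 0, 0, 0.035]
    - [-1, 2.7, 14.5, -2.5, 0, 0, 0.045]

```text
t: 12.4
ee_pos: [0.5437, 0.1363, 0.0313]
eef_rot: [0.703, 0.711, -0.004, -0.004]
ft_force: [-12.0, -1.3, 4.1]
finger_gap: 0.0001
```

Request:
apply_moves:
  plan:
    - [-1, 0.6, 2, -0.5, 0, 0, 0.01]
    - [-1, 1.2, 4, -1, 0, 0, 0.02]
    - [-1, 1.8, 6, -1, 0, 0, 0.03]
    - [-1, 2.4, 8, -1, 0, 0, 0.04]
    - [-1, 3, 10, -1, 0, 0, 0.05]
    - [-1, 3.6, 12, -1, 0, 0, 0.06]
    - [-1, 4.2, 14, -1, 0, 0, 0.07]
    - [-1, 4.8, 16, -1, 0, 0, 0.08]
    - [-1, 5.3, 18, -1, 0, 0, 0.09]
    - [-1, 5.8, 20, -1, 0, 0, 0.1]

```text
t: 13.4
ee_pos: [0.5629, 0.1437, 0.0314]
eef_rot: [0.738, 0.675, -0.004, -0.005]
ft_force: [-10.4, 3.2, 0.4]
finger_gap: 0.0006
```

```bash
python3 - <<'E'
from h import *
blk('t8');tool()
E
```

```text
rect ((613.7869873046875, -3.95928955078125), (232.02528381347656, 110.33802795410156), 84.62849426269531) [ 291  143  100   53 3984]
top t 13.4 yaw -5.38 rel -1.98 n 44 44
L gap mm 16.8
R gap mm 21.7
tcp [0.5629 0.1437 0.0314] F [-10.4   3.2   0.4]
tool yaw -5.18
```

Request:
apply_moves:
  plan:
    - [-1, 0.6, 2, 0, 0, 0, 0.01]
    - [-1, 1.2, 4, 0, 0, 0, 0.02]
    - [-1, 1.8, 6, 0, 0, 0, 0.03]
    - [-1, 2.4, 8, 0, 0, 0, 0.04]
    - [-1, 3, 10, 0, 0, 0, 0.05]
    - [-1, 3.6, 12, 0, 0, 0, 0.06]
    - [-1, 4.1, 14, 0, 0, 0, 0.07]
    - [-1, 4.5, 16, 0, 0, 0, 0.08]

```text
t: 14.25
ee_pos: [0.5794, 0.1476, 0.0315]
eef_rot: [0.765, 0.644, -0.004, -0.005]
ft_force: [-10.7, 4.5, 0.7]
finger_gap: 0.0003
```

```bash
python3 - <<'E'
from h import *
blk('t9');tool()
E
```

```text
rect ((617.3814086914062, 0.02508544921875), (240.4710693359375, 110.35511016845703), 79.38599395751953) [ 290  138  102   61 4067]
top t 14.25 yaw -10.63 rel -7.23 n 45 45
L gap mm 6.0
R gap mm 23.8
tcp [0.5794 0.1476 0.0315] F [-10.7   4.5   0.7]
tool yaw -9.77
```

Request:
apply_moves:
  plan:
    - [-1, 0, -4, 0, 0, 0, 0]
    - [-1, 0, -18, 1, 0, 0, 0]
    - [-1, -10, -28, 2.5, 0, 0, 0]
    - [-1, -45, -30, 2.5, 0, 0, 0.015]
    - [-1, -90, -30, 2.5, 0, 0, 0.015]
    - [-1, -135, -30, 2.5, 0, 0, 0.015]
    - [-1, -180, -30, 2.5, 0, 0, 0.015]
    - [-1, -220, -28, 2.5, 0, 0, 0.015]
    - [-1, -238, -22, 2.5, 0, 0, 0.015]
    - [-1, -238, -16, 2.5, 0, 0, 0.015]
    - [-1, -238, -13, 2.5, 0, 0, 0.015]
    - [-1, -238, -12, 2.5, 0, 0, 0.015]

```text
t: 15.5
ee_pos: [0.5334, -0.0861, 0.0316]
eef_rot: [0.769, 0.639, 0.0, 0.0]
ft_force: [0.3, 0.3, 0.3]
finger_gap: 0.0002
```

```bash
python3 - <<'E'
from h import *
blk('t10');tool()
E
```

```text
rect ((625.7201538085938, 45.30400848388672), (225.68418884277344, 110.63773345947266), 79.32483673095703) [ 267  135  103   57 3915]
top t 15.5 yaw -10.83 rel -7.43 n 45 45
L gap mm 5.9
R gap mm 24.1
tcp [ 0.5334 -0.0861  0.0316] F [0.3 0.3 0.3]
tool yaw -10.5
```

Request:
apply_moves:
  plan:
    - [-1, 0, 1.2, 0, 0, 0, 0]
    - [-1, 0, 2.4, -0.3, 0, 0, 0]
    - [-1, 0, 3.5, -0.7, 0, 0, 0]
    - [-1, 0, 4.5, -1.2, 0, 0, 0]
    - [-1, 0, 5.5, -1.7, 0, 0, 0]
    - [-1, -0.5, 7, -2.2, 0, 0, -0.01]
    - [-1, -1.1, 9, -2.7, 0, 0, -0.02]
    - [-1, -1.7, 11, -3, 0, 0, -0.03]
    - [-1, -2.4, 13, -3, 0, 0, -0.04]
    - [-1, -3, 15, -3, 0, 0, -0.05]

```text
t: 16.55
ee_pos: [0.5423, -0.0915, 0.0321]
eef_rot: [0.753, 0.658, -0.003, -0.005]
ft_force: [-9.8, 0.0, -1.2]
finger_gap: 0.0002
```

Request:
apply_moves:
  plan:
    - [-1, -0.6, 2, -0.3, 0, 0, -0.01]
    - [-1, -1.2, 4, -0.5, 0, 0, -0.02]
    - [-1, -1.8, 6, -0.5, 0, 0, -0.03]
    - [-1, -2.4, 8, -0.5, 0, 0, -0.04]
    - [-1, -3, 10, -0.5, 0, 0, -0.05]
    - [-1, -3.5, 12, -0.5, 0, 0, -0.06]
    - [-1, -4, 14, -0.5, 0, 0, -0.07]

```text
t: 17.25
ee_pos: [0.5555, -0.0984, 0.0325]
eef_rot: [0.729, 0.684, -0.004, -0.004]
ft_force: [-10.5, -2.5, -1.1]
finger_gap: 0.0002
```

```bash
python3 - <<'E'
from h import *
blk('t11');tool()
E
```

```text
rect ((628.6660766601562, 42.117462158203125), (228.68666076660156, 110.49853515625), 86.24785614013672) [ 269  139  101   49 3963]
top t 17.25 yaw -3.76 rel -0.36 n 45 45
L gap mm 7.1
R gap mm 7.9
tcp [ 0.5555 -0.0984  0.0325] F [-10.5  -2.5  -1.1]
tool yaw -3.64
```

Request:
apply_moves:
  plan:
    - [-1, -0.5, 1.7, 0, 0, 0, -0.009]
    - [-1, -1, 3.4, 0, 0, 0, -0.018]
    - [-1, -1.5, 5, 0, 0, 0, -0.026]
    - [-1, -1.9, 6.2, 0, 0, 0, -0.032]
    - [-1, -2.2, 7.2, 0, 0, 0, -0.037]
    - [-1, -2.4, 8, 0, 0, 0, -0.041]

```text
t: 17.9
ee_pos: [0.5634, -0.1016, 0.0326]
eef_rot: [0.715, 0.699, -0.004, -0.004]
ft_force: [-11.4, -2.6, -1.0]
finger_gap: 0.0004
```

```bash
python3 - <<'E'
from h import *
blk('t12');tool()
E
```

```text
rect ((629.882568359375, 41.10943603515625), (230.57351684570312, 108.64691162109375), 88.41678619384766) [ 270  140  100   47 4014]
top t 17.9 yaw -1.09 rel 2.31 n 44 44
L gap mm 6.9
R gap mm 1.2
tcp [ 0.5634 -0.1016  0.0326] F [-11.4  -2.6  -1. ]
tool yaw -1.31
```

Request:
apply_moves:
  plan:
    - [-1, 0, -4, 0, 0, 0, 0]
    - [-1, 0, -16, 1, 0, 0, 0]
    - [-1, 10, -26, 2.5, 0, 0, 0]
    - [-1, 45, -28, 2.5, 0, 0, -0.004]
    - [-1, 90, -28, 2.5, 0, 0, -0.004]
    - [-1, 135, -28, 2.5, 0, 0, -0.004]
    - [-1, 180, -28, 2.5, 0, 0, -0.004]
    - [-1, 220, -24, 2.5, 0, 0, -0.004]
    - [-1, 238, -18, 2.5, 0, 0, -0.004]
    - [-1, 238, -13, 2.5, 0, 0, -0.004]
    - [-1, 238, -9, 2.5, 0, 0, -0.004]
    - [-1, 238, -8, 2.5, 0, 0, -0.004]

```text
t: 19.15
ee_pos: [0.5663, 0.1358, 0.0326]
eef_rot: [0.714, 0.7, 0.0, 0.0]
ft_force: [0.0, -0.1, 0.2]
finger_gap: 0.0004
```

```bash
python3 - <<'E'
from h import *
blk('t13');tool()
full('side','s13')
full('wrist','w13')
E
```

```text
rect ((629.2445678710938, 15.945930480957031), (277.1589050292969, 108.53192138671875), 88.41677856445312) [ 271  140  120   47 4007]
top t 19.15 yaw -1.17 rel 2.23 n 44 44
L gap mm 7.0
R gap mm 1.5
tcp [0.5663 0.1358 0.0326] F [ 0.  -0.1  0.2]
tool yaw -1.22
```

View pics/s13.png

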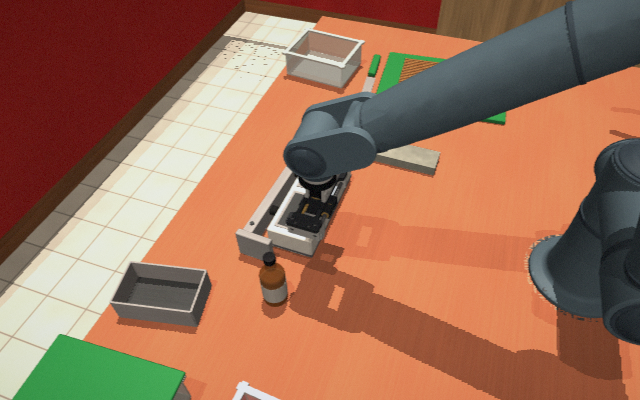

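The side view shows the block just short of the rail, with the fingers behind its near-left end and the bottle undisturbed at (273,282). Pushing left gently now.

Request:
apply_moves:
  plan:
    - [-1, 0, 1, 0, 0, 0, 0]
    - [-1, 0, 2, -0.5, 0, 0, 0]
    - [-1, 0, 3, -1, 0, 0, 0]
    - [-1, 0, 4, -1.5, 0, 0, 0]
    - [-1, 0.2, 5, -2, 0, 0, 0.004]
    - [-1, 0.6, 6.2, -2.5, 0, 0, 0.01]
    - [-1, 1, 7.5, -2.7, 0, 0, 0.016]
    - [-1, 1.3, 8.5, -3, 0, 0, 0.022]
    - [-1, 1.6, 9.5, -3, 0, 0, 0.027]

```text
t: 20.2
ee_pos: [0.5708, 0.1379, 0.033]
eef_rot: [0.723, 0.69, -0.004, -0.003]
ft_force: [-9.1, -1.7, -0.6]
finger_gap: 0.0007
```

```bash
python3 - <<'E'
from h import *
blk('t14');tool()
E
```

```text
rect ((628.9673461914062, -10.363410949707031), (223.9167022705078, 110.46166229248047), 87.66414642333984) [ 294  139   97   48 3917]
top t 20.2 yaw -1.99 rel 1.41 n 43 43
L gap mm 5.5
R gap mm 2.1
tcp [0.5708 0.1379 0.033 ] F [-9.1 -1.7 -0.6]
tool yaw -2.68
```

Request:
apply_moves:
  plan:
    - [-1, 0.3, 1, 0, 0, 0, 0.003]
    - [-1, 0.6, 2, 0, 0, 0, 0.006]
    - [-1, 0.9, 3, 0, 0, 0, 0.011]
    - [-1, 1.2, 4, 0, 0, 0, 0.016]
    - [-1, 1.4, 5, 0, 0, 0, 0.021]

```text
t: 20.75
ee_pos: [0.5754, 0.1398, 0.033]
eef_rot: [0.731, 0.683, -0.004, -0.004]
ft_force: [-10.3, 0.6, -0.3]
finger_gap: 0.0007
```

Request:
apply_moves:
  plan:
    - [-1, 0.2, 0.6, 0, 0, 0, 0.003]
    - [-1, 0.3, 1.2, 0, 0, 0, 0.006]

```text
t: 20.95
ee_pos: [0.5765, 0.1402, 0.033]
eef_rot: [0.733, 0.681, -0.004, -0.004]
ft_force: [-10.4, 2.2, -0.5]
finger_gap: 0.0004
```

```bash
python3 - <<'E'
from h import *
blk('t15');tool()
E
```

```text
rect ((629.7449340820312, -9.257415771484375), (225.10995483398438, 110.64706420898438), 85.90570068359375) [ 294  138   97   50 3905]
top t 20.95 yaw -4.15 rel -0.75 n 43 43
L gap mm 1.6
R gap mm 3.4
tcp [0.5765 0.1402 0.033 ] F [-10.4   2.2  -0.5]
tool yaw -4.23
```

Creep on until the force rises (bumper).

Request:
apply_moves:
  plan:
    - [-1, 0.2, 0.5, 0, 0, 0, 0.003]
    - [-1, 0.3, 1, 0, 0, 0, 0.005]

```text
t: 21.2
ee_pos: [0.5774, 0.1405, 0.033]
eef_rot: [0.734, 0.679, -0.004, -0.004]
ft_force: [-10.2, 1.6, 0.6]
finger_gap: 0.0004
```

Request:
apply_moves:
  plan:
    - [-1, 0.2, 0.5, 0, 0, 0, 0.003]
    - [-1, 0.3, 1, 0, 0, 0, 0.005]

```text
t: 21.4
ee_pos: [0.5785, 0.1409, 0.033]
eef_rot: [0.736, 0.677, -0.004, -0.004]
ft_force: [-10.3, 2.0, 0.2]
finger_gap: 0.0002
```

Request:
apply_moves:
  plan:
    - [-1, 0.2, 0.5, 0, 0, 0, 0.003]
    - [-1, 0.3, 1, 0, 0, 0, 0.005]

```text
t: 21.6
ee_pos: [0.5792, 0.1411, 0.033]
eef_rot: [0.738, 0.675, -0.004, -0.005]
ft_force: [-12.0, 2.0, 1.5]
finger_gap: 0.0003
```

Request:
apply_moves:
  plan:
    - [-1, 0.2, 0.5, 0, 0, 0, 0.003]

```text
t: 21.7
ee_pos: [0.5793, 0.1412, 0.0329]
eef_rot: [0.739, 0.674, -0.005, -0.005]
ft_force: [-12.6, 1.6, 2.4]
finger_gap: 0.0003
```

Request:
apply_moves:
  plan:
    - [-1, 0.2, 0.5, 0, 0, 0, 0.003]

```text
t: 21.8
ee_pos: [0.5794, 0.1413, 0.0329]
eef_rot: [0.74, 0.673, -0.005, -0.005]
ft_force: [-13.7, 1.8, 3.2]
finger_gap: 0.0004
```

```bash
python3 - <<'E'
from h import *
blk('t16');tool()
E
```

```text
rect ((630.133544921875, -8.617912292480469), (226.06427001953125, 110.48356628417969), 84.8286361694336) [ 294  137   97   52 3909]
top t 21.8 yaw -5.17 rel -1.77 n 42 42
L gap mm -0.2
R gap mm 4.1
tcp [0.5794 0.1413 0.0329] F [-13.7   1.8   3.2]
tool yaw -5.42
```

Left bumper met: the force climbs with the TCP stopped. Now the right.

Request:
apply_moves:
  plan:
    - [-1, 0, -4, 0, 0, 0, 0]
    - [-1, 0, -16, 1, 0, 0, 0]
    - [-1, -10, -26, 2.5, 0, 0, 0]
    - [-1, -45, -28, 2.5, 0, 0, 0]
    - [-1, -90, -28, 2.5, 0, 0, 0]
    - [-1, -135, -28, 2.5, 0, 0, 0]
    - [-1, -180, -28, 2.5, 0, 0, 0]
    - [-1, -220, -24, 2.5, 0, 0, 0]
    - [-1, -238, -18, 2.5, 0, 0, 0]
    - [-1, -238, -13, 2.5, 0, 0, 0]
    - [-1, -238, -10, 2.5, 0, 0, 0]
    - [-1, -238, -9, 2.5, 0, 0, 0]

```text
t: 23.05
ee_pos: [0.5547, -0.0942, 0.0329]
eef_rot: [0.739, 0.673, 0.0, -0.0]
ft_force: [-0.8, 0.2, -0.7]
finger_gap: 0.0003
```

```bash
python3 - <<'E'
from h import *
blk('t17');tool()
E
```

```text
rect ((634.5306396484375, 40.59172821044922), (233.19882202148438, 110.38082885742188), 84.84080505371094) [ 269  135  103   51 3969]
top t 23.05 yaw -5.03 rel -1.63 n 45 45
L gap mm 0.0
R gap mm 4.0
tcp [ 0.5547 -0.0942  0.0329] F [-0.8  0.2 -0.7]
tool yaw -5.31
```

Request:
apply_moves:
  plan:
    - [-1, 0, 1, 0, 0, 0, 0]
    - [-1, 0, 2, -0.5, 0, 0, 0]
    - [-1, 0, 3, -1, 0, 0, 0]
    - [-1, 0, 4, -1.5, 0, 0, 0]
    - [-1, -0.2, 5, -2, 0, 0, -0.004]
    - [-1, -0.4, 6, -2.5, 0, 0, -0.008]
    - [-1, -0.7, 7, -2.8, 0, 0, -0.012]

```text
t: 23.8
ee_pos: [0.5589, -0.0962, 0.0346]
eef_rot: [0.736, 0.677, -0.001, -0.002]
ft_force: [-6.9, 2.2, -1.1]
finger_gap: 0.0005
```

```bash
python3 - <<'E'
from h import *
blk('t18');tool()
E
```

```text
rect ((634.7906494140625, 44.06060028076172), (226.25857543945312, 110.58760833740234), 84.8647689819336) [ 269  135  100   51 3932]
top t 23.8 yaw -5.03 rel -1.63 n 44 44
L gap mm 0.0
R gap mm 4.0
tcp [ 0.5589 -0.0962  0.0346] F [-6.9  2.2 -1.1]
tool yaw -4.71
```

Request:
apply_moves:
  plan:
    - [-1, -0.3, 1, 0, 0, 0, -0.004]
    - [-1, -0.5, 2, 0, 0, 0, -0.009]
    - [-1, -0.8, 3, 0, 0, 0, -0.014]
    - [-1, -1.1, 4, 0, 0, 0, -0.019]
    - [-1, -1.3, 4.7, 0, 0, 0, -0.023]

```text
t: 24.35
ee_pos: [0.5617, -0.0976, 0.0342]
eef_rot: [0.728, 0.686, -0.003, -0.004]
ft_force: [-10.8, 1.8, 3.0]
finger_gap: 0.0006
```

```bash
python3 - <<'E'
from h import *
blk('t19');tool()
E
```

```text
rect ((634.9244995117188, 43.56915283203125), (226.917236328125, 110.7065200805664), 85.91989135742188) [ 269  136  100   50 3948]
top t 24.35 yaw -4.07 rel -0.67 n 44 44
L gap mm 0.4
R gap mm 2.0
tcp [ 0.5617 -0.0976  0.0342] F [-10.8   1.8   3. ]
tool yaw -3.37
```

Request:
apply_moves:
  plan:
    - [-1, -0.2, 0.7, 0, 0, 0, -0.001]
    - [-1, -0.4, 1.4, 0, 0, 0, -0.003]

```text
t: 24.6
ee_pos: [0.5629, -0.0982, 0.0342]
eef_rot: [0.727, 0.687, -0.003, -0.004]
ft_force: [-11.0, 2.1, 2.8]
finger_gap: 0.0006
```

Request:
apply_moves:
  plan:
    - [-1, -0.1, 0.5, 0, 0, 0, -0.003]
    - [-1, -0.2, 1, 0, 0, 0, -0.005]

```text
t: 24.8
ee_pos: [0.5639, -0.0986, 0.0342]
eef_rot: [0.725, 0.689, -0.003, -0.004]
ft_force: [-10.4, 0.7, 3.8]
finger_gap: 0.0004
```

Request:
apply_moves:
  plan:
    - [-1, -0.1, 0.5, 0, 0, 0, -0.003]

```text
t: 24.9
ee_pos: [0.5643, -0.0988, 0.0342]
eef_rot: [0.724, 0.69, -0.003, -0.004]
ft_force: [-11.8, -0.0, 3.0]
finger_gap: 0.0004
```

```bash
python3 - <<'E'
from h import *
blk('t20');tool()
E
```

```text
rect ((635.2439575195312, 43.089698791503906), (227.52435302734375, 110.49169158935547), 86.87047576904297) [ 269  137  100   48 3933]
top t 24.9 yaw -3.19 rel 0.21 n 44 44
L gap mm 0.6
R gap mm 0.1
tcp [ 0.5643 -0.0988  0.0342] F [-11.8  -0.    3. ]
tool yaw -2.74
```

Request:
apply_moves:
  plan:
    - [-1, -0.1, 0.5, 0, 0, 0, 0]

```text
t: 25.05
ee_pos: [0.5644, -0.0988, 0.0341]
eef_rot: [0.724, 0.69, -0.003, -0.005]
ft_force: [-13.1, 1.5, 4.4]
finger_gap: 0.0006
```

Request:
apply_moves:
  plan:
    - [-1, -0.1, 0.5, 0, 0, 0, 0]

```text
t: 25.15
ee_pos: [0.5646, -0.0988, 0.0341]
eef_rot: [0.724, 0.69, -0.004, -0.005]
ft_force: [-14.1, 1.2, 5.1]
finger_gap: 0.0003
```

Request:
apply_moves:
  plan:
    - [-1, -0.1, 0.5, 0, 0, 0, 0]

```text
t: 25.25
ee_pos: [0.5647, -0.0989, 0.034]
eef_rot: [0.724, 0.69, -0.004, -0.005]
ft_force: [-15.3, 1.1, 5.7]
finger_gap: 0.0007
```

Right bumper met as well. Back to the left, which should have about 0.5 mm left.

Request:
apply_moves:
  plan:
    - [-1, 0, -4, 0, 0, 0, 0]
    - [-1, 0, -16, 1, 0, 0, 0]
    - [-1, 10, -26, 3, 0, 0, 0]
    - [-1, 45, -28, 3, 0, 0, 0.01]
    - [-1, 90, -28, 3, 0, 0, 0.01]
    - [-1, 135, -28, 3, 0, 0, 0.01]
    - [-1, 180, -28, 3, 0, 0, 0.01]
    - [-1, 220, -24, 3, 0, 0, 0.01]
    - [-1, 238, -18, 3, 0, 0, 0.01]
    - [-1, 238, -13, 3, 0, 0, 0.01]
    - [-1, 238, -11, 3, 0, 0, 0.01]
    - [-1, 238, -10, 3, 0, 0, 0.01]

```text
t: 26.45
ee_pos: [0.5719, 0.1374, 0.0328]
eef_rot: [0.728, 0.686, 0.0, 0.0]
ft_force: [0.3, 0.4, 0.1]
finger_gap: 0.0004
```

```bash
python3 - <<'E'
from h import *
blk('t21');tool()
E
```

```text
rect ((633.9466552734375, 16.967025756835938), (278.2021484375, 110.19332885742188), 86.91006469726562) [ 271  137  120   49 4020]
top t 26.45 yaw -3.04 rel 0.36 n 44 44
L gap mm 0.8
R gap mm -0.1
tcp [0.5719 0.1374 0.0328] F [0.3 0.4 0.1]
tool yaw -3.45
```

Request:
apply_moves:
  plan:
    - [-1, 0, 1.5, 0, 0, 0, 0]
    - [-1, 0, 3, 0, 0, 0, 0]
    - [-1, 0, 4, -0.5, 0, 0, 0]
    - [-1, 0, 5, -1, 0, 0, 0]
    - [-1, 0, 6, -1.5, 0, 0, 0]
    - [-1, 0, 6.8, -2, 0, 0, 0]
    - [-1, 0, 7.5, -2.5, 0, 0, 0]

```text
t: 27.2
ee_pos: [0.5764, 0.1377, 0.0337]
eef_rot: [0.727, 0.686, -0.003, -0.002]
ft_force: [-6.6, -1.5, -2.7]
finger_gap: 0.0001
```

Request:
apply_moves:
  plan:
    - [-1, 0, 0.5, 0, 0, 0, 0]
    - [-1, 0, 1, 0, 0, 0, 0]

```text
t: 27.4
ee_pos: [0.5764, 0.1378, 0.0335]
eef_rot: [0.727, 0.686, -0.003, -0.003]
ft_force: [-10.6, -0.6, 0.5]
finger_gap: 0.0005
```

Request:
apply_moves:
  plan:
    - [-1, 0, 0.5, 0, 0, 0, 0]
    - [-1, 0, 1, 0, 0, 0, 0.003]

```text
t: 27.6
ee_pos: [0.5768, 0.1378, 0.0335]
eef_rot: [0.728, 0.685, -0.004, -0.003]
ft_force: [-11.6, -0.5, 1.8]
finger_gap: 0.0004
```

Request:
apply_moves:
  plan:
    - [-1, 0.1, 0.5, 0, 0, 0, 0.002]

```text
t: 27.7
ee_pos: [0.5772, 0.138, 0.0335]
eef_rot: [0.729, 0.684, -0.004, -0.003]
ft_force: [-12.0, -0.2, 2.0]
finger_gap: 0.0005
```

Request:
apply_moves:
  plan:
    - [-1, 0.1, 0.5, 0, 0, 0, 0.002]

```text
t: 27.8
ee_pos: [0.5775, 0.1381, 0.0334]
eef_rot: [0.73, 0.684, -0.004, -0.004]
ft_force: [-11.9, -0.6, 2.9]
finger_gap: 0.0005
```

Request:
apply_moves:
  plan:
    - [-1, 0.1, 0.5, 0, 0, 0, 0]

```text
t: 27.9
ee_pos: [0.5776, 0.1382, 0.0334]
eef_rot: [0.73, 0.684, -0.004, -0.004]
ft_force: [-12.6, -1.8, 3.6]
finger_gap: 0.0005
```

Request:
apply_moves:
  plan:
    - [-1, 0, 0.5, 0, 0, 0, 0]

```text
t: 28.0
ee_pos: [0.5777, 0.1382, 0.0334]
eef_rot: [0.73, 0.684, -0.005, -0.004]
ft_force: [-14.2, 0.1, 4.7]
finger_gap: 0.0003
```

Request:
apply_moves:
  plan:
    - [-1, 0, 0.5, 0, 0, 0, 0]

```text
t: 28.1
ee_pos: [0.5778, 0.1382, 0.0333]
eef_rot: [0.73, 0.684, -0.005, -0.005]
ft_force: [-16.3, 0.0, 5.3]
finger_gap: 0.0004
```

Request:
apply_moves:
  plan:
    - [-1, 0, 0.5, 0, 0, 0, 0]

```text
t: 28.2
ee_pos: [0.5779, 0.1382, 0.0333]
eef_rot: [0.73, 0.684, -0.005, -0.005]
ft_force: [-17.0, 0.4, 6.1]
finger_gap: 0.0006
```

```bash
python3 - <<'E'
from h import *
blk('t22');tool()
E
```

```text
rect ((632.4139404296875, -10.793411254882812), (222.40939331054688, 110.48526763916016), 86.4259033203125) [ 295  137   96   50 3861]
top t 28.2 yaw -3.55 rel -0.15 n 42 42
L gap mm -0.1
R gap mm 0.2
tcp [0.5779 0.1382 0.0333] F [-17.    0.4   6.1]
tool yaw -3.73
```

Request:
apply_moves:
  plan:
    - [-1, 0, -4, 0, 0, 0, 0]
    - [-1, 0, -16, 1, 0, 0, 0]
    - [-1, -10, -26, 3, 0, 0, 0]
    - [-1, -45, -28, 3, 0, 0, 0]
    - [-1, -90, -28, 3, 0, 0, 0]
    - [-1, -135, -28, 3, 0, 0, 0]
    - [-1, -180, -28, 3, 0, 0, 0]
    - [-1, -220, -24, 3, 0, 0, 0]
    - [-1, -237, -18, 3, 0, 0, 0]
    - [-1, -237, -13, 3, 0, 0, 0]
    - [-1, -237, -10, 3, 0, 0, 0]
    - [-1, -237, -9, 3, 0, 0, 0]

```text
t: 29.45
ee_pos: [0.5601, -0.0965, 0.0322]
eef_rot: [0.729, 0.684, 0.0, -0.0]
ft_force: [0.5, 0.1, 0.4]
finger_gap: 0.0005
```

Request:
apply_moves:
  plan:
    - [-1, 0, 1.5, 0, 0, 0, 0]
    - [-1, 0, 3, 0, 0, 0, 0]
    - [-1, 0, 4, -0.5, 0, 0, 0]
    - [-1, 0, 5, -1, 0, 0, 0]
    - [-1, 0, 6, -1.5, 0, 0, 0]

```text
t: 29.95
ee_pos: [0.5631, -0.0974, 0.0325]
eef_rot: [0.73, 0.684, -0.001, -0.003]
ft_force: [-7.4, 2.3, -0.8]
finger_gap: 0.0005
```

Request:
apply_moves:
  plan:
    - [-1, 0, 0.6, -0.5, 0, 0, 0]
    - [-1, 0, 1.2, -1, 0, 0, 0]

```text
t: 30.15
ee_pos: [0.5631, -0.0973, 0.0326]
eef_rot: [0.73, 0.684, -0.002, -0.004]
ft_force: [-6.9, 1.9, -3.8]
finger_gap: 0.0006
```

Request:
apply_moves:
  plan:
    - [-1, 0, 0.5, 0, 0, 0, 0]

```text
t: 30.25
ee_pos: [0.5632, -0.0974, 0.0326]
eef_rot: [0.73, 0.684, -0.003, -0.004]
ft_force: [-9.5, 1.8, -1.2]
finger_gap: 0.0003
```

Request:
apply_moves:
  plan:
    - [-1, 0, 0.5, 0, 0, 0, 0]

```text
t: 30.35
ee_pos: [0.5634, -0.0975, 0.0325]
eef_rot: [0.73, 0.684, -0.003, -0.004]
ft_force: [-9.8, 1.8, -0.7]
finger_gap: 0.0006
```

Request:
apply_moves:
  plan:
    - [-1, 0, 0.5, 0, 0, 0, 0]

```text
t: 30.45
ee_pos: [0.5635, -0.0975, 0.0325]
eef_rot: [0.73, 0.684, -0.003, -0.005]
ft_force: [-11.5, 1.0, 0.5]
finger_gap: 0.0006
```

Request:
apply_moves:
  plan:
    - [-1, 0, 0.5, 0, 0, 0, 0]

```text
t: 30.55
ee_pos: [0.5635, -0.0976, 0.0324]
eef_rot: [0.73, 0.684, -0.004, -0.005]
ft_force: [-13.2, 0.6, 2.5]
finger_gap: 0.0006
```

Request:
apply_moves:
  plan:
    - [-1, 0, 0.5, 0, 0, 0, 0]

```text
t: 30.65
ee_pos: [0.5636, -0.0975, 0.0324]
eef_rot: [0.73, 0.684, -0.004, -0.006]
ft_force: [-13.4, 0.8, 3.4]
finger_gap: 0.0002
```

Request:
apply_moves:
  plan:
    - [-1, 0, 0.5, 0, 0, 0, 0]

```text
t: 30.75
ee_pos: [0.5637, -0.0976, 0.0324]
eef_rot: [0.73, 0.684, -0.004, -0.006]
ft_force: [-15.7, 0.9, 3.5]
finger_gap: 0.0004
```

Request:
apply_moves:
  plan:
    - [-1, 0, 0.5, 0, 0, 0, 0]

```text
t: 30.85
ee_pos: [0.5637, -0.0976, 0.0324]
eef_rot: [0.73, 0.684, -0.005, -0.006]
ft_force: [-18.2, 0.3, 5.1]
finger_gap: 0.0005
```

Firm at the right too. Drawing back and up.

Request:
apply_moves:
  plan:
    - [-1, 0, -3, 0, 0, 0, 0]
    - [-1, 0, -8, 0, 0, 0, 0]
    - [-1, 0, -25, 0, 0, 0, 0]
    - [-1, 0, -60, 0, 0, 0, 0]
    - [-1, 0, -100, -20, 0, 0, 0]
    - [-1, 0, -130, -60, 0, 0, 0]
    - [-1, 0, -145, -100, 0, 0, 0]
    - [-1, 0, -150, -130, 0, 0, 0]
    - [-1, 0, -150, -140, 0, 0, 0]
    - [-1, 0, -150, -140, 0, 0, 0]

```text
t: 31.85
ee_pos: [0.4222, -0.0897, 0.1766]
eef_rot: [0.73, 0.683, 0.001, 0.002]
ft_force: [-0.0, -0.1, -0.6]
finger_gap: 0.0005
```

```bash
python3 - <<'E'
from h import *
blk('t30');full('side','s30')
a=cv2.imread('pics/t30.png')[90:260,190:480];b=cv2.imread('pics/s30.png')[110:320,200:450]
cv2.imwrite('pics/f1.png',cv2.resize(a,None,fx=2.75,fy=2.75,interpolation=cv2.INTER_CUBIC));cv2.imwrite('pics/f2.png',cv2.resize(b,None,fx=2.8,fy=2.8,interpolation=cv2.INTER_CUBIC))
E
```

```text
rect ((634.2257080078125, 17.42510223388672), (279.0667724609375, 110.5269775390625), 86.67166900634766) [ 269  136  122   50 5579]
top t 31.85 yaw -3.3 rel 0.1 n 55 55
L gap mm 0.1
R gap mm -0.1
tcp [ 0.4222 -0.0897  0.1766] F [-0.  -0.1 -0.6]
```

View pics/f1.png

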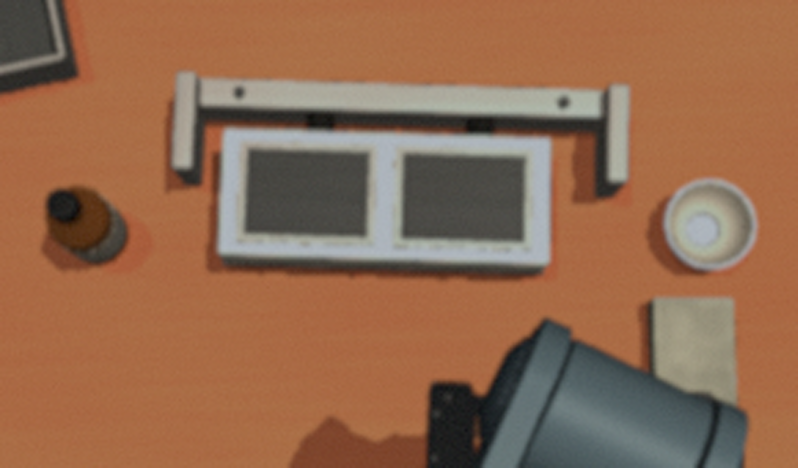

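View pics/f2.png

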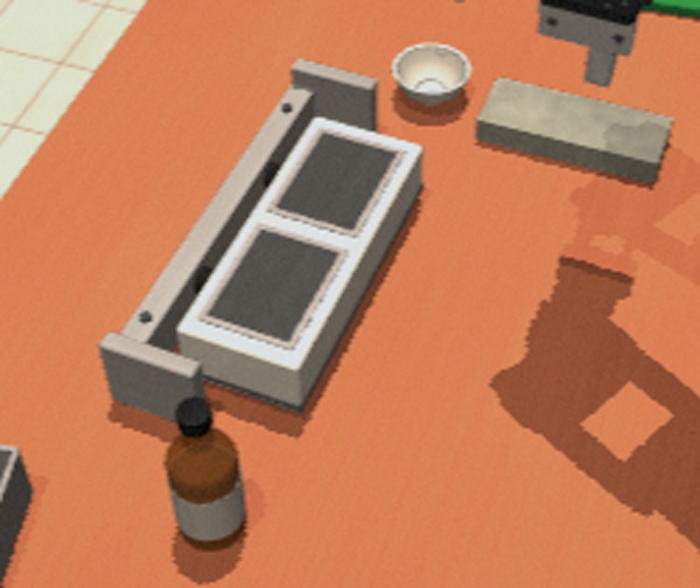

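The pictures show the block's far face meeting both bumpers (top crop: 320,122 and 480,126), square with the rail and between the posts. The bottle, bowl and whetstone are where they were, and the gripper is clear.

```bash
python3 -c "
from cell import *
print(close_job())"
```

```text
the job is handed in; nothing more can be done
None
```

The block is home against both rubber bumpers, and I handed the job in at about 32 s of the 72 s allowed. I walked it there with alternate pushes on the near corners: left, right, left, right, then small seating pushes on each side in turn.

**Last checks:**
- **Seating:** The last top view showed gaps of about 0.1 mm on the left and −0.1 mm on the right. These gaps rest on my own rail estimate, good to about 1–2 mm. On the final push at each side, the force rose to 17–18 N with the fingers stopped, which confirms both bumpers were met.
- **Squareness:** The block is about 0.1° off the rail, and the largest slew I measured on the way was about 12°.
- **Position:** It sits between the end posts, about 11 mm left of centre.
- **Push force:** The largest reading was 18.2 N, or about 19 N counting the vertical part. I only read the force at the end of each move call.
- **Surroundings:** The bottle, bowl and whetstone look to be where they stood. The arm is drawn back and touching nothing.

No check failed. The only disagreement was 1–5 mm between the top and side cameras on the block's position at the start. I settled the last millimetres by contact force, with the top view as a cross-check.

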